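# Lift a finished circuit board off the preheater onto the cooling rack

### The job

The green circuit board on the preheater is finished: slide the orange-handled lifter's blade under it, lift it clear and set it down gently on the two rails of the blue cooling rack, level, centred and square to the rails. Then draw the lifter out and lay it back on its black mat, resting level on blade and foot and pointing away from you as it was. Move the board with the lifter alone, never touching it with the gripper or arm and never tipping it, and leave everything else on the bench where it is.

Things in the scene. Friction and masses are not known exactly. Their poses are not given: they have to be found in the camera images.
- board: Green circuit board, 80 (x) x 120 (y) x 2 mm with small parts up to 13 mm high on top, flat underneath, about 90 g, loose. It lies across the preheater's two rails, overhanging both, at most 8 mm off centre. Origin: centre of its underside; z up.
- lifter: Flat spatula, 140 g, loose, along its x on the mat. Origin: under mid-grip, level with the blade's underside. Steel blade x = 65 to 145 mm, 56 wide, z = 0 to 3. Two bent rods rise from its rear to the orange handle bar, 18 wide (y), z = 43 to 67, x = -75 to 35; grip it across y from above. Foot 30 wide at x = -66 reaches down to z = 0.
- lifter_grip (a point): Middle of the lifter's orange handle, 55 mm above the blade's underside, where to grip; axes as the lifter's.
- lifter_tip (a point): Middle of the blade's front edge, 145 mm ahead (+x) of the grip, 1.5 mm above the blade's underside.
- preheater: Fixed white preheater (cold), 170 (x) x 150 (y) mm, black deck 40 high. Two steel rails 100 long, 8 wide stand on it along x at y = -42 and +42 (76 clear between), tops at 52: a 12 mm gap between deck and board. Origin: centre of its underside, on the table; +x points from its open front, where the blade enters, to its back.
- preheater_seat (a point): Centre between the preheater's rails at the height of their tops, 52 mm above the table; axes as the preheater's.
- rack: Fixed cooling rack: blue base plate 140 (x) x 130 (y) x 6 mm with two upright aluminium rails 100 long, 8 wide along x at y = -42 and +42 (76 mm clear between), tops at 32 mm, a 26 mm gap over the base. Front (-x) open. Origin: centre of its underside, on the table.
- rack_seat (a point): Centre between the rack's rails at the height of their tops, 32 mm above the table: where the centre of the board's underside belongs; axes as the rack's.
- mat: Fixed black rubber mat 270 (x) x 110 (y) x 3 mm, under the lifter. Origin: centre of its underside. The lifter's origin starts about 35 mm in -x from the mat's centre, its blade to +x.
- breadboard: White breadboard 55 x 85 x 9 mm, leave alone.
- flux: Amber bottle with red cap, 44 mm across, 100 high, leave alone.
- screwdriver: Blue-handled screwdriver 200 mm long, leave alone.
- meter: Red multimeter 160 x 85 x 34 mm, leave alone.
- spool: Grey spool, 54 mm across, 40 high, leave alone.

How it is judged:
By the outcome, as a careful person would: the job done as asked, in the order asked, and still so for the second after the job is handed in, with the robot touching nothing.
It also fails if it takes over 72 s, if anything falls off the work surface, if the arm or the gripper's body presses on something with over 40 N, if the wrist force passes 120 N, or if a joint passes its speed limit or range.

### The arm

A 6-joint arm with a two-finger parallel gripper is mounted at the origin on the work surface. World frame = base frame: x ahead of the robot, y to its left, z up, the work surface at z = 0. Lengths are in m, angles in rad, forces in N, time in s.
With the tool pointing down it reaches from about 0.4 to 0.925 m from the base axis. Payload 12.5 kg.
Tool frame: the origin (TCP) lies midway between the tips of the shut fingers; the grasp point (between the pads) lies 19 mm behind it; z points along the fingers, x is the direction in which the jaws open and shut, and the axes are right-handed (so a half turn about z gives the same grasp; the last joint's range is limited). The gripper opens to 95 mm and grips with 3 to 60 N. Pads are 20 mm wide; open, the fingers measure 119 mm over their backs; the gripper's body (75 mm by 180 mm) begins 59 mm behind the grasp point.
Start: joints at [-1.288, 0.491, 1.559, -0, 1.092, -0.106], TCP at [0.237, -0.578, 0.215] pointing down, gripper open.
Joint ranges: [-3.1, 3.1], [-0.84, 2.19], [0.05, 2.79], [-1.13, 4.28], [0.06, 2.93], [-2.69, 2.69]. Speed limits (rad/s): [2.22, 2.22, 2.79, 3.14, 3.14, 3.14].

### API

Orientations are given as a unit quaternion [x, y, z, w].
In Python, from bench import bot gives the robot as it stands.
- The arm moves only by the tool apply_moves, never from a script. Its argument "rows" is a list of rows, each a list of 4 numbers: the shift along the tool's x, y, z in units of 25 mm (1.0 is 25 mm), then the turn about the tool's z in units of 5 degrees (1.0 is 5 degrees). In form: [[tx, ty, tz, twist], ...]. A call has 1 to 8 rows; each row is the pose to reach, as a shift and turn from the pose commanded when the call began, along the tool's axes at that moment; what a row does not reach only later rows make up. A row lasts 1/8 s, in which the tool goes at most 62.5 mm and 10.7 degrees, less where a joint would pass 70% of its speed; a pose out of reach is approached as far as the arm can. A call with a gripper value outside its range is refused whole. "hand" is the opening in per cent of the stroke, from 0 (shut) to 100 (fully open), set as the call begins (left out, the last holds). The fingers move at their own pace and stop on an object; the grip force is fixed at half the most. Time passes only in rows, so rows that repeat a pose let the fingers close. It gives the time, the measured TCP pose, the force and the opening at its end, in the units of the state.
- bot.observe(): the state, without advancing time (a new reading comes with each control period).
- bot.capture(name): name is "side" or "top"; returns a dict with "image" (420x560x3 uint8, red, green, blue), "fx", "fy", "cx", "cy" (pixels), "cam_to_world" (4x4, takes a point from camera to world coordinates). Camera axes: x right, y down, z forward; pixel columns grow to the right and rows downward; lengths in m; the calibration is good to about 2 mm. A picture is of the moment at which its call begins. There is no depth.
- bot.finish_job(): hands the job in, once; it reports no verdict.
The state is a dict: "t": time; "q": joint angles; "joint_vel": joint speeds; "effort": joint torques, N m; "tcp_pos": TCP position; "eef_rot": TCP orientation; "force": force on the tool from outside, world axes, zero at the start; "wrist_torque": the same for the moment, N m; "width": finger opening in m.
Only numpy, scipy, OpenCV 4.12 (cv2) and the standard library are available. Lean on these libraries where they do the work, as an engineer would, in place of code of your own. Each camera call takes 0.05 s, during which the arm holds its last target. There are 200 camera calls.

## Working session

There is one attempt and no reset: what is moved stays moved. The work goes in short steps, Python scripts to look and compute and a tool call to move; the robot and the scene stay as the last step left them, time stands still between calls to the robot, and variables do not carry over. Pictures are saved under pics/ and viewed, about 8 in all and at most 12, crops included, and the job is handed in when it is done.

Besides the shell and the picture viewer there is one more tool, called after "Emit:" as a command line: name --pt "numbers of a row" for each row, then --argument value for the rest. apply_moves: Moves the arm, as the interface text tells. Its arguments: {"type":"object","properties":{"rows":{"type":"array","items":{"type":"array","items":{"type":"number"}}},"hand":{"type":"number"}},"required":["rows"]}

```bash
ls; mkdir -p pics; python3 - <<'E'
from bench import bot
import cv2,numpy as np,pickle
d={}
for n in("top","side"):
    c=bot.capture(n);d[n]=c;cv2.imwrite(f"pics/{n}0.png",c["image"][:,:,::-1])
    print(n,c["fx"],c["fy"],c["cx"],c["cy"],np.round(c["cam_to_world"],3).tolist())
pickle.dump(d,open("c0.pkl","wb"))
s=bot.observe();print({k:np.round(v,3).tolist() for k,v in s.items()})
E
```

```text
pics
top 532.734551088951 532.734551088951 279.2465159779453 206.102799414827 [[0.003, -0.993, 0.122, 0.358], [-1.0, -0.003, -0.0, 0.022], [0.001, -0.122, -0.993, 1.748], [0.0, 0.0, 0.0, 1.0]]
side 440.42583154628625 440.42583154628625 280.84100967741324 214.70811246462299 [[-0.778, -0.386, 0.495, -0.039], [-0.628, 0.5, -0.597, 0.75], [-0.017, -0.775, -0.632, 0.83], [0.0, 0.0, 0.0, 1.0]]
{'t': 0.1, 'q': [-1.288, 0.491, 1.559, 0.0, 1.092, -0.106], 'joint_vel': [0.0, -0.001, -0.002, 0.0, -0.001, -0.001], 'effort': [0.004, -61.362, -25.86, 0.069, 0.047, -0.0], 'tcp_pos': [0.237, -0.578, 0.214], 'eef_rot': [0.83, -0.557, -0.0, -0.0], 'force': [0.366, -0.442, 0.064], 'wrist_torque': [0.003, -0.022, 0.068], 'width': 0.095}
```

View pics/top0.png

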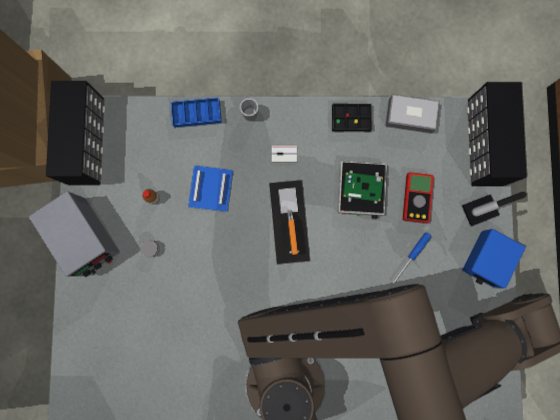

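View pics/side0.png

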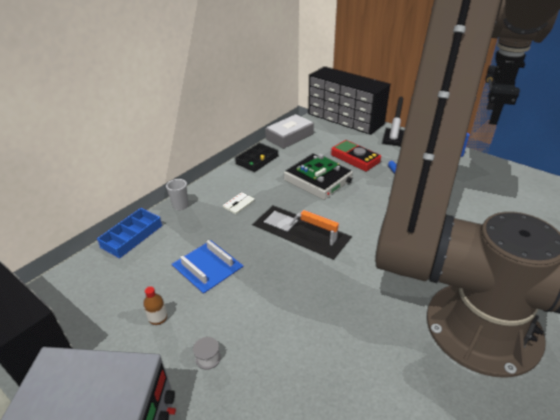

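Top view: up is +x and left is +y. The lifter is on its mat at (290,220), the preheater with the board at (362,188), and the rack at (211,188). The arm is clear of all three.

```bash
cat > h.py <<'E'
import cv2,numpy as np
def ray(c,uv,z):
    uv=np.atleast_2d(np.asarray(uv,float));T=c["cam_to_world"]
    d=np.c_[(uv[:,0]-c["cx"])/c["fx"],(uv[:,1]-c["cy"])/c["fy"],np.ones(len(uv))]@T[:3,:3].T
    return T[:3,3]+d*((z-T[2,3])/d[:,2])[:,None]
def proj(c,p):
    T=c["cam_to_world"];q=(np.atleast_2d(p)-T[:3,3])@T[:3,:3]
    return np.c_[c["fx"]*q[:,0]/q[:,2]+c["cx"],c["fy"]*q[:,1]/q[:,2]+c["cy"]]
def rect(c,mask,box,z):
    """largest blob in box (x0,y0,x1,y1) of mask -> ground rect at height z: centre, sizes mm, angle deg of long side"""
    m=np.zeros_like(mask);x0,y0,x1,y1=box;m[y0:y1,x0:x1]=mask[y0:y1,x0:x1]
    k=max(cv2.findContours(m,cv2.RETR_EXTERNAL,cv2.CHAIN_APPROX_NONE)[0],key=cv2.contourArea)
    w=ray(c,k[:,0,:],z)[:,:2]*1000
    r=cv2.minAreaRect(w.astype(np.float32));b=cv2.boxPoints(r)
    return np.round(r[0],1),np.round(np.array(r[1])+3.0,1),round(r[2],1),k
E
python3 - <<'E'
import pickle,cv2,numpy as np
from h import *
d=pickle.load(open("c0.pkl","rb"))
c=d["top"];im=c["image"]
a=cv2.resize(im[140:270,180:400],None,fx=3.6,fy=3.6,interpolation=cv2.INTER_CUBIC);cv2.imwrite("pics/topcrop.png",a[:,:,::-1])
c2=d["side"]["image"];b=cv2.resize(c2[140:300,160:390],None,fx=3.4,fy=3.4,interpolation=cv2.INTER_CUBIC);cv2.imwrite("pics/sidecrop.png",b[:,:,::-1])
h=cv2.cvtColor(im,cv2.COLOR_RGB2HSV);H,S,V=[h[:,:,i].astype(int) for i in range(3)]
u=lambda m:(m*255).astype(np.uint8)
for n,m,box,z in [("mat",V<60,(262,175,315,268),.003),("orange",(H<20)&(S>150)&(V>120),(275,190,310,265),.067),
 ("blade",(V>120),(270,182,306,216),.003),("board",(H>45)&(H<85)&(S>90),(335,155,390,220),.054),
 ("preh",(V>150)&(S<60)|((V<60))|((H>45)&(H<85)&(S>90)),(330,155,395,222),.04),("rack",(H>100)&(H<125)&(S>120),(180,160,240,216),.006)]:
    r=rect(c,u(m),box,z);print(n,r[:3])
print(h[190,211],h[165,362],h[158,362],h[200,290])
E
```

```text
mat (array([521.6, -11.1]), array([269.5, 110.1]), 5.5)
orange (array([466.9, -20.5]), array([113.5,  21.8]), 6.4)
blade (array([592.6,  -7.2]), array([82.9, 58.5]), 5.9)
board (array([ 630.3, -247. ]), array([126.2,  86.8]), 83.0)
preh (array([ 630.4, -246.2]), array([145.2, 160.1]), 86.7)
rack (array([630.6, 249.7]), array([132.5, 141.8]), 83.3)
[109 190 192] [120   9  30] [ 75   8 123] [120   3 168]
```

View pics/topcrop.png

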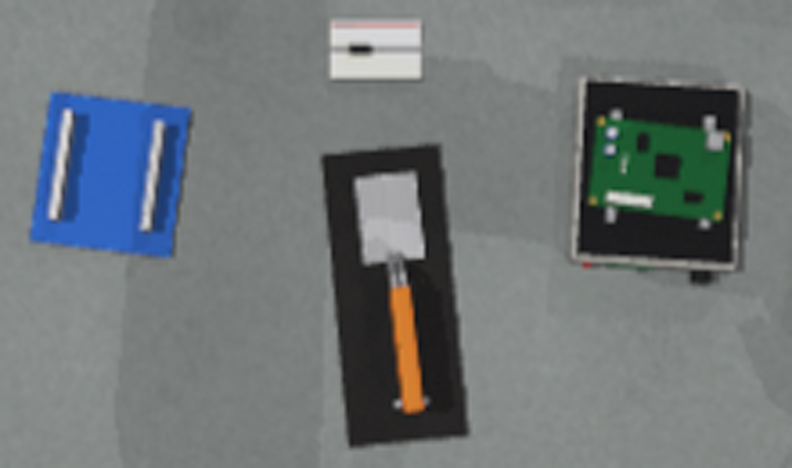

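View pics/sidecrop.png

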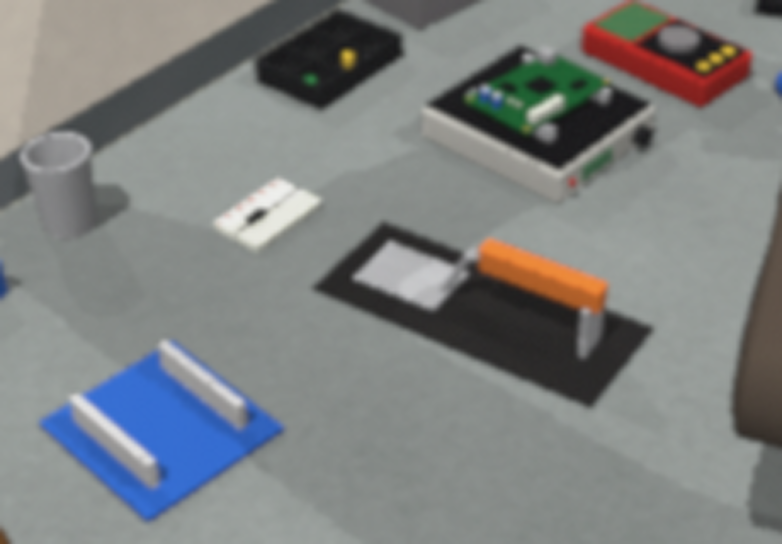

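```bash
cat >> h.py <<'E'
def fit(c,f,box,z,K=8,hull=True):
    """subpixel: upsample box, mask f(HSV), hull of biggest blob -> rect at height z (mm): centre, sizes, yaw of x-ish side"""
    x0,y0,x1,y1=box;a=cv2.resize(c["image"][y0:y1,x0:x1],None,fx=K,fy=K,interpolation=cv2.INTER_CUBIC)
    h=cv2.cvtColor(a,cv2.COLOR_RGB2HSV).astype(int)
    m=cv2.morphologyEx((f(h[...,0],h[...,1],h[...,2])*255).astype(np.uint8),cv2.MORPH_OPEN,np.ones((K,K),np.uint8))
    k=max(cv2.findContours(m,cv2.RETR_EXTERNAL,cv2.CHAIN_APPROX_NONE)[0],key=cv2.contourArea)[:,0,:]
    w=ray(c,(k+.5)/K-.5+[x0,y0],z)[:,:2]*1000
    r=cv2.minAreaRect(w.astype(np.float32));s=list(r[1]);y=r[2]
    if y>45:y-=90;s=s[::-1]
    q=cv2.convexHull(w.astype(np.float32));M=cv2.moments(q)
    return np.round(r[0],1),np.round([M["m10"]/M["m00"],M["m01"]/M["m00"]],1),np.round(s,1),round(y,2)
green=lambda H,S,V:(H>45)&(H<88)&(S>75)
orange=lambda H,S,V:(H<20)&(S>130)&(V>100)
blue=lambda H,S,V:(H>98)&(H<128)&(S>110)
E
python3 - <<'E'
import pickle
from h import *
d=pickle.load(open("c0.pkl","rb"));c=d["top"]
light=lambda H,S,V:(V>150)&(S<80)
P=lambda *a:print(*a)
P("board",fit(c,green,(335,155,390,220),.054))
P("orange",fit(c,orange,(275,190,310,265),.067))
P("blade",fit(c,lambda H,S,V:V>100,(272,184,306,216),.006))
P("mat",fit(c,lambda H,S,V:V<75,(262,175,315,268),.003))
P("mat hull-closed? rack",fit(c,blue,(180,160,240,216),.006))
P("railL",fit(c,light,(188,165,206,206),.032));P("railR",fit(c,light,(214,165,230,208),.032))
P("deck dark",fit(c,lambda H,S,V:(V<70)|green(H,S,V),(336,158,390,215),.040))
s=d["side"]
P("side: board",fit(s,green,(285,145,350,195),.054))
P("side: orange",fit(s,orange,(295,205,345,235),.067))
P("side: blade",fit(s,lambda H,S,V:V>110,(262,208,300,233),.006))
P("side: rack",fit(s,blue,(165,235,245,295),.006))
E
```

```text
board (array([ 629.6, -247.8]), array([ 629.4, -246.8]), array([ 85.9, 125.5]), -7.01)
orange (array([466.2, -21.1]), array([466.4, -21.1]), array([111.2,  20.6]), 6.57)
blade (array([588.3,  -7.6]), array([589.7,  -7.3]), array([88.3, 58. ]), 6.37)
mat (array([521.4, -12.3]), array([521.6, -11.9]), array([269.4, 110.8]), 5.64)
mat hull-closed? rack (array([630.7, 249.5]), array([630.6, 249.5]), array([140.7, 131.3]), -6.72)
railL (array([635.8, 291.7]), array([636. , 291.7]), array([101.7,   9.4]), -6.81)
railR (array([626.2, 208.6]), array([626.3, 208.5]), array([100.5,   9.1]), -6.68)
deck dark (array([ 629.6, -249.5]), array([ 629.6, -249.3]), array([158.2, 139.6]), -3.41)
side: board (array([ 628.6, -243.3]), array([ 628.1, -241. ]), array([ 92.8, 126.1]), -7.26)
side: orange (array([461.6, -12. ]), array([461.8, -12.2]), array([117.5,  40.7]), 6.6)
side: blade (array([593.2, -31.2]), array([591.2, -22.6]), array([ 83.7, 111.8]), 7.06)
side: rack (array([628.7, 251.2]), array([627.1, 254.3]), array([142.3, 131.1]), -6.43)
```

```bash
cat > plan.py <<'E'
import sys,numpy as np
from bench import bot
def plan(x,y,z,yaw):
    """print move units for TCP target (mm) and tool-x yaw (deg)"""
    s=bot.observe();a,b,_,_=q=s["eef_rot"];p=np.array(s["tcp_pos"])*1000
    from scipy.spatial.transform import Rotation as R
    M=R.from_quat(q).as_matrix();cy=np.degrees(np.arctan2(M[1,0],M[0,0]))
    u=M.T@(np.array([x,y,z])-p)/25;tw=-((yaw-cy+180)%360-180)/5
    print("t",round(s["t"],2),"tcp",np.round(p,1),"yaw",round(cy,2),"w",round(s["width"]*1000,1),"F",np.round(s["force"],1),"tilt",round(np.degrees(np.arccos(-M[2,2])),2))
    print("row",np.round(u,3).tolist(),round(tw,3))
if __name__=="__main__":plan(*map(float,sys.argv[1:]))
E
python3 plan.py 486 -19 160 -83.5
```

```text
t 0.1 tcp [ 236.9 -578.1  214.1] yaw -67.72 w 95.0 F [ 0.4 -0.4  0.1] tilt 0.06
row [-16.917, -17.699, 2.183] 3.155
```

Emit:
apply_moves --pt "-8 -8.5 1 1.5" --pt "-16.92 -17.7 2.16 3.16" --pt "-16.92 -17.7 2.16 3.16" --pt "-16.92 -17.7 2.16 3.16" --pt "-16.92 -17.7 2.16 3.16" --pt "-16.92 -17.7 2.16 3.16" --pt "-16.92 -17.7 2.16 3.16" --pt "-16.92 -17.7 2.16 3.16" --hand 100

```text
t: 1.1
tcp_pos: [0.4402, -0.1216, 0.1706]
eef_rot: [0.746, -0.666, 0.0, -0.0]
force: [0.7, -0.4, 0.4]
width: 0.0951
```

```bash
python3 plan.py 486 -19 160 -83.5
```

```text
t 1.1 tcp [ 440.2 -121.6  170.6] yaw -83.54 w 95.1 F [ 0.7 -0.4  0.4] tilt 0.02
row [-3.871, -2.28, 0.423] -0.007
```

Emit:
apply_moves --pt "-3.4 -2 0.4 0" --pt "-3.4 -2 0.4 0" --pt "-3.4 -2 0.4 0" --pt "-3.4 -2 0.4 0" --pt "-3.4 -2 0.4 0"

```text
t: 1.72
tcp_pos: [0.4796, -0.0342, 0.1608]
eef_rot: [0.745, -0.667, 0.0, 0.0]
force: [-0.6, -0.3, 0.2]
width: 0.0953
```

```bash
python3 plan.py 486 -19 39 -83.5
```

```text
t 1.73 tcp [479.6 -34.2 160.8] yaw -83.6 w 95.3 F [-0.6 -0.3  0.2] tilt 0.01
row [-0.578, -0.324, 4.872] -0.02
```

Emit:
apply_moves --pt "-0.58 -0.32 0 -0.02" --pt "-0.58 -0.32 1.5 -0.02" --pt "-0.58 -0.32 3 -0.02" --pt "-0.58 -0.32 4.4 -0.02" --pt "-0.58 -0.32 4.87 -0.02" --pt "-0.58 -0.32 4.87 -0.02" --pt "-0.58 -0.32 4.87 -0.02"

```text
t: 2.6
tcp_pos: [0.4868, -0.0181, 0.04]
eef_rot: [0.746, -0.665, 0.001, -0.0]
force: [0.3, -0.1, -0.0]
width: 0.0951
```

```bash
python3 plan.py 486 -19 39 -83.5
```

```text
t 2.6 tcp [486.8 -18.1  40. ] yaw -83.43 w 95.1 F [ 0.3 -0.1 -0. ] tilt 0.1
row [0.032, 0.036, 0.041] 0.014
```

Good; close on the handle.

Emit:
apply_moves --pt "0 0 0.04 0" --pt "0 0 0.04 0" --pt "0 0 0.04 0" --pt "0 0 0.04 0" --pt "0 0 0.04 0" --pt "0 0 0.04 0" --pt "0 0 0.04 0" --pt "0 0 0.04 0" --hand 0

```text
t: 3.6
tcp_pos: [0.4861, -0.0181, 0.038]
eef_rot: [0.746, -0.665, 0.0, 0.0]
force: [0.3, -0.6, 1.4]
width: 0.0206
```

```bash
python3 plan.py 486 -19 39 -83.5
```

```text
t 3.6 tcp [486.1 -18.1  38. ] yaw -83.42 w 20.6 F [ 0.3 -0.6  1.4] tilt 0.01
row [0.036, 0.01, -0.042] 0.015
```

Emit:
apply_moves --pt "0 0 0 0" --pt "0 0 0 0" --pt "0 0 0 0" --pt "0 0 0 0"

```text
t: 4.1
tcp_pos: [0.4861, -0.018, 0.0379]
eef_rot: [0.747, -0.665, -0.0, 0.0]
force: [-0.6, 0.2, -1.1]
width: 0.0176
```

```bash
for i in 1 2; do python3 plan.py 486 -18 160 -83.5; done
```

```text
t 4.1 tcp [486.1 -18.   37.9] yaw -83.42 w 17.6 F [-0.6  0.2 -1.1] tilt 0.01
row [-0.002, 0.004, -4.883] 0.015
t 4.1 tcp [486.1 -18.   37.9] yaw -83.42 w 17.6 F [-0.6  0.2 -1.1] tilt 0.01
row [-0.002, 0.004, -4.883] 0.015
```

Emit:
apply_moves --pt "0 0 -0.6 0" --pt "0 0 -1.4 0" --pt "0 0 -2.4 0" --pt "0 0 -3.4 0" --pt "0 0 -4.2 0" --pt "0 0 -4.5 0" --pt "0 0 -4.5 0"

```text
t: 4.97
tcp_pos: [0.4862, -0.018, 0.1509]
eef_rot: [0.746, -0.665, 0.0, -0.0]
force: [0.1, 0.4, -1.4]
width: 0.018
```

```bash
python3 plan.py 391.6 -227 120 -97
```

```text
t 4.97 tcp [486.2 -18.  150.9] yaw -83.43 w 18.0 F [ 0.1  0.4 -1.4] tilt 0.06
row [7.87, 4.715, 1.236] 2.715
```

Emit:
apply_moves --pt "1 0.6 0 0.3" --pt "2.6 1.5 0.2 0.9" --pt "4.4 2.6 0.6 1.5" --pt "6.2 3.7 1 2.2" --pt "7.4 4.4 1.2 2.6" --pt "7.87 4.71 1.24 2.72" --pt "7.87 4.71 1.24 2.72" --pt "7.87 4.71 1.24 2.72"

```text
t: 5.98
tcp_pos: [0.392, -0.2261, 0.1195]
eef_rot: [-0.663, 0.749, 0.0, 0.0]
force: [-0.2, -0.1, -0.6]
width: 0.0182
```

```bash
python3 plan.py 391.6 -227 79.5 -97; python3 - <<'E'
from bench import bot
import pickle
from h import *
d={n:bot.capture(n) for n in("top","side")};pickle.dump(d,open("c1.pkl","wb"))
A=[]
for n,b in(("top",(320,150,400,290)),("side",(270,110,400,240))):
    x0,y0,x1,y1=b;a=d[n]["image"][y0:y1,x0:x1];A.append(cv2.resize(a,(int((x1-x0)*560/(y1-y0)),560),interpolation=cv2.INTER_CUBIC))
a=np.hstack(A);a=cv2.resize(a,None,fx=min(1,800/a.shape[1]),fy=min(1,800/a.shape[1]));print(a.shape)
cv2.imwrite("pics/pre.png",a[:,:,::-1])
E
```

```text
t 5.97 tcp [ 392.  -226.1  119.5] yaw -96.95 w 18.2 F [-0.2 -0.1 -0.6] tilt 0.01
row [0.036, 0.013, 1.6] 0.009
(509, 800, 3)
```

View pics/pre.png

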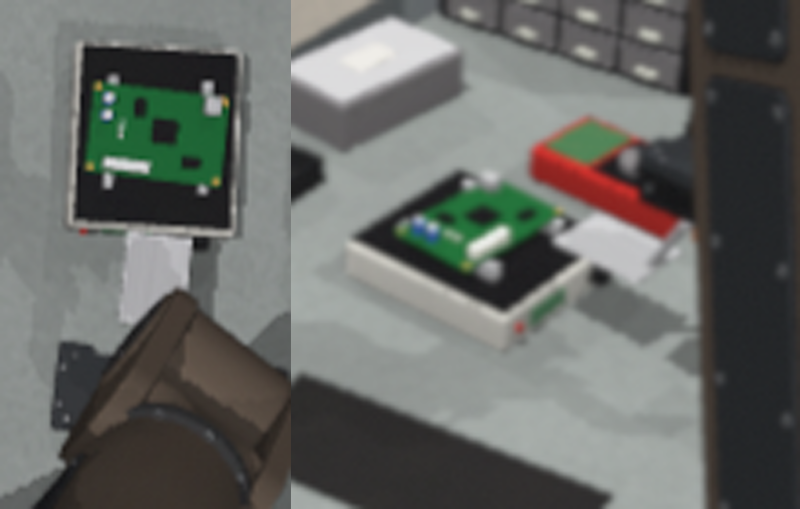

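The blade is held in front of the preheater. In the side panel its front corners show at about (593,212) and (553,240), and its rear left corner at about (627,282). I'll compare these with the model projected into both views.

```bash
python3 - <<'E'
import pickle
from h import *
d=pickle.load(open("c1.pkl","rb"))
t=np.radians(-6.95);u=np.array([np.cos(t),np.sin(t)]);n=np.array([-u[1],u[0]])
O=np.array([392.,-226.1])
L=[(145,28),(145,-28),(65,28),(65,-28)]
for dz in(84.5,):
  P=np.array([[*(O+a*u+b*n),dz+3] for a,b in L])/1000
  for k in d:print(k,np.round(proj(d[k],P),1).tolist())
c=d["side"];b=(315,155,350,190);x0,y0,x1,y1=b
K=8;a=cv2.resize(c["image"][y0:y1,x0:x1],None,fx=K,fy=K,interpolation=cv2.INTER_CUBIC)
h=cv2.cvtColor(a,cv2.COLOR_RGB2HSV)
for n_,m in(("side",(h[...,2]>155)&(h[...,1]<40)),):
    m=cv2.morphologyEx((m*255).astype(np.uint8),cv2.MORPH_OPEN,np.ones((K,K),np.uint8))
    for k in sorted(cv2.findContours(m,0,1)[0],key=cv2.contourArea)[-2:]:
        q=cv2.approxPolyDP(k,6,True)[:,0,:];print(cv2.contourArea(k)/64,np.round((q+.5)/K-.5+[x0,y0],1).tolist())
ct=d["top"]["image"];print("rows down blade col x=364:",[(y,ct[y,364].tolist()) for y in range(208,242,1)][::1][:12]);
print([ (x,int(ct[225,x].mean())) for x in range(348,378)])
v=cv2.resize(ct[200:245,335:395],None,fx=10,fy=10,interpolation=cv2.INTER_CUBIC)
w=cv2.resize(c["image"][145:205,300:360],None,fx=7.5,fy=7.5,interpolation=cv2.INTER_CUBIC)
E
```

```text
top [[354.9, 213.3], [372.6, 215.5], [352.1, 238.6], [370.0, 240.8]]
side [[336.6, 171.3], [348.4, 164.1], [357.7, 181.9], [369.4, 174.2]]
43.421875 [[325.1, 168.3], [322.9, 167.6], [314.6, 172.6], [314.6, 174.7], [317.2, 175.6], [325.1, 170.7]]
144.109375 [[349.4, 164.2], [343.8, 165.2], [342.1, 168.1], [337.4, 170.3], [337.9, 171.9], [343.1, 174.3], [343.6, 175.9], [326.2, 189.4], [328.8, 189.4], [346.2, 176.9], [349.4, 177.4]]
rows down blade col x=364: [(208, [31, 31, 32]), (209, [31, 32, 33]), (210, [30, 30, 32]), (211, [50, 50, 50]), (212, [136, 135, 131]), (213, [163, 161, 156]), (214, [148, 147, 148]), (215, [188, 188, 191]), (216, [176, 175, 178]), (217, [175, 174, 177]), (218, [172, 171, 174]), (219, [172, 171, 174])]
[(348, 122), (349, 124), (350, 133), (351, 132), (352, 132), (353, 148), (354, 181), (355, 167), (356, 170), (357, 170), (358, 170), (359, 171), (360, 170), (361, 167), (362, 171), (363, 172), (364, 172), (365, 171), (366, 170), (367, 169), (368, 172), (369, 178), (370, 187), (371, 174), (372, 80), (373, 87), (374, 86), (375, 87), (376, 87), (377, 90)]
```

The model matches both views to about 1 mm. Next I descend to insertion height.

Emit:
apply_moves --pt "0.04 0.01 0.4 0.01" --pt "0.04 0.01 1 0.01" --pt "0.04 0.01 1.5 0.01" --pt "0.04 0.01 1.6 0.01" --pt "0.04 0.01 1.6 0.01" --pt "0.04 0.01 1.6 0.01"

```text
t: 6.82
tcp_pos: [0.3915, -0.228, 0.0798]
eef_rot: [-0.662, 0.749, -0.0, 0.0]
force: [0.1, -0.5, -1.3]
width: 0.0179
```

```bash
python3 plan.py 435 -229.6 79.5 -97;python3 plan.py 516.4 -234.4 79.5 -97
```

```text
t 6.83 tcp [ 391.5 -228.    79.8] yaw -97.07 w 17.9 F [ 0.1 -0.5 -1.3] tilt 0.03
row [-0.152, -1.736, 0.012] -0.015
t 6.83 tcp [ 391.5 -228.    79.8] yaw -97.07 w 17.9 F [ 0.1 -0.5 -1.3] tilt 0.03
row [-0.363, -4.991, 0.013] -0.015
```

Emit:
apply_moves --pt "-0.06 -0.3 0 0" --pt "-0.1 -0.7 0 0" --pt "-0.15 -1.1 0 0" --pt "-0.18 -1.5 0 0" --pt "-0.21 -1.9 0.01 0" --pt "-0.24 -2.3 0.01 0" --pt "-0.26 -2.5 0.01 0" --pt "-0.26 -2.5 0.01 0"

```text
t: 7.82
tcp_pos: [0.4543, -0.2291, 0.0791]
eef_rot: [-0.662, 0.749, 0.0, -0.0]
force: [-0.2, 0.1, -2.0]
width: 0.0177
```

```bash
python3 plan.py 516.4 -234.4 79.5 -97; python3 - <<'E'
from bench import bot
import pickle
from h import *
d={n:bot.capture(n) for n in("top","side")}
A=[]
for n,b in(("top",(320,150,400,230)),("side",(275,140,365,210))):
    x0,y0,x1,y1=b;a=d[n]["image"][y0:y1,x0:x1];A.append(cv2.resize(a,(int((x1-x0)*340/(y1-y0)),340),interpolation=cv2.INTER_CUBIC))
cv2.imwrite("pics/ins.png",np.hstack(A)[:,:,::-1])
print(fit(d["top"],green,(335,155,390,220),.054))
E
```

```text
t 7.83 tcp [ 454.3 -229.1   79.1] yaw -97.06 w 17.7 F [-0.2  0.1 -2. ] tilt 0.0
row [-0.096, -2.49, -0.014] -0.012
(array([ 630. , -247.9]), array([ 629.5, -246.9]), array([ 85.7, 125.9]), -6.75)
```

View pics/ins.png

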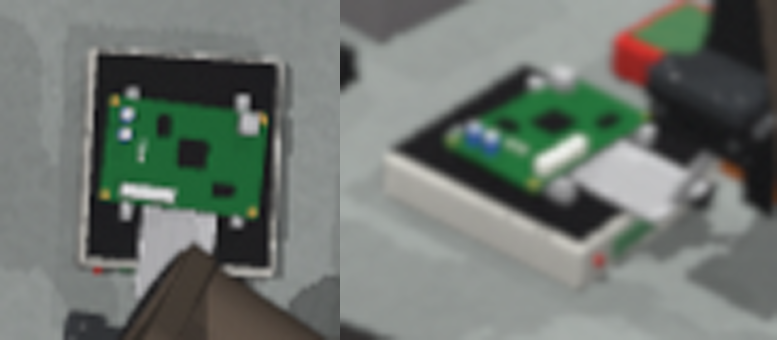

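The tip is now under the board's rear edge at about (180,212), centred between the rail ends, and the board has not moved. I'll keep inserting.

Emit:
apply_moves --pt "-0.02 -0.3 0 0" --pt "-0.03 -0.7 0 0" --pt "-0.04 -1.1 0 0" --pt "-0.06 -1.5 0 0" --pt "-0.08 -1.9 0 0" --pt "-0.09 -2.3 0 0" --pt "-0.1 -2.49 0 0" --pt "-0.1 -2.49 0 0"

```text
t: 8.93
tcp_pos: [0.5164, -0.2343, 0.0791]
eef_rot: [-0.662, 0.749, 0.0, -0.0]
force: [-0.9, 0.4, -1.2]
width: 0.0179
```

```bash
python3 plan.py 516.4 -234.4 104.5 -97
```

```text
t 8.93 tcp [ 516.4 -234.3   79.1] yaw -97.06 w 17.9 F [-0.9  0.4 -1.2] tilt 0.01
row [0.004, -0.001, -1.016] -0.012
```

Emit:
apply_moves --pt "0 0 -0.08 0" --pt "0 0 -0.14 0" --pt "0 0 -0.18 0" --pt "0 0 -0.22 0" --pt "0 0 -0.26 0" --pt "0 0 -0.3 0" --pt "0 0 -0.36 0" --pt "0 0 -0.36 0"

```text
t: 9.93
tcp_pos: [0.5163, -0.2344, 0.0883]
eef_rot: [-0.662, 0.749, -0.0, 0.0]
force: [-0.1, 0.0, -1.3]
width: 0.0178
```

Emit:
apply_moves --pt "0 0 -0.05 0" --pt "0 0 -0.15 0" --pt "0 0 -0.35 0" --pt "0 0 -0.65 0" --pt "0 0 -0.95 0" --pt "0 0 -1.2 0" --pt "0 0 -1.3 0" --pt "0 0 -1.3 0"

```text
t: 10.92
tcp_pos: [0.5162, -0.2344, 0.1209]
eef_rot: [-0.662, 0.749, -0.0, 0.0]
force: [-0.5, -0.1, -1.3]
width: 0.0182
```

```bash
python3 plan.py 516.4 -234.4 150 -97; python3 - <<'E'
from bench import bot
import pickle
from h import *
d={n:bot.capture(n) for n in("top","side")};pickle.dump(d,open("c2.pkl","wb"))
A=[]
for n,b in(("top",(320,150,400,230)),("side",(275,120,365,190))):
    x0,y0,x1,y1=b;a=d[n]["image"][y0:y1,x0:x1];A.append(cv2.resize(a,(int((x1-x0)*340/(y1-y0)),340),interpolation=cv2.INTER_CUBIC))
cv2.imwrite("pics/lift.png",np.hstack(A)[:,:,::-1])
s=bot.observe();z=s["tcp_pos"][2]-.035+.005
print(z,fit(d["top"],green,(335,155,390,220),z),fit(d["side"],green,(285,125,360,195),z))
E
```

```text
t 10.93 tcp [ 516.2 -234.4  120.9] yaw -97.07 w 18.2 F [-0.5 -0.1 -1.3] tilt 0.02
row [0.0, -0.007, -1.165] -0.014
0.09055447993122148 (array([ 632. , -246.4]), array([ 635.9, -242.5]), array([ 84.8, 124. ]), -5.22) (array([ 632.2, -248.4]), array([ 633. , -244.6]), array([ 73.9, 135.7]), -5.58)
```

View pics/lift.png

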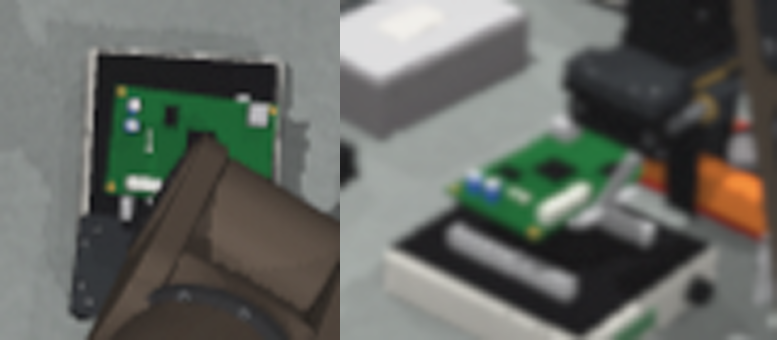

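The board is up on the blade. Its visible corners are at (121,87), (275,103) and (107,193) in the top panel, and (450,187) and (535,240) in the side panel. I'll check for tilt and slip against the projected level pose.

```bash
python3 - <<'E'
import pickle
from h import *
d=pickle.load(open("c2.pkl","rb"));d0=pickle.load(open("c0.pkl","rb"))
def corners(c,yaw,z):
    t=np.radians(yaw);u=np.array([np.cos(t),np.sin(t)]);n=np.array([-u[1],u[0]])
    return np.array([[*(np.array(c)+a*u+b*n),z] for a,b in((40,60),(40,-60),(-40,60),(-40,-60))])/1000
P=corners((629.4,-247.4),-7,90.5)
P0=corners((629.4,-247.4),-7,54)
for n in d:print(n,"now",np.round(proj(d[n],P),1).tolist(),"before",np.round(proj(d[n],P0),1).tolist())
s=4.25;T=np.array([[121,87],[275,103],[107,193]])/s+[320,150]
S=(np.array([[450,187],[535,240]])-[340,0])/(340/70)+[275,120]
print(T.round(1).tolist(),S.round(1).tolist())
def poly(c,f,b,K=8):
    x0,y0,x1,y1=b;a=cv2.resize(c["image"][y0:y1,x0:x1],None,fx=K,fy=K,interpolation=cv2.INTER_CUBIC)
    h=cv2.cvtColor(a,cv2.COLOR_RGB2HSV).astype(int);m=(f(h[...,0],h[...,1],h[...,2])*255).astype(np.uint8)
    m=cv2.morphologyEx(m,cv2.MORPH_OPEN,np.ones((K,K),np.uint8))
    k=max(cv2.findContours(m,0,1)[0],key=cv2.contourArea)
    q=cv2.approxPolyDP(cv2.convexHull(k),8,True)[:,0,:];return np.round((q+.5)/K-.5+[x0,y0],1).tolist()
g=lambda H,S,V:(H>40)&(H<90)&(S>90)
for n,b in(("top",(335,155,390,220)),("side",(285,125,350,195))):
    print(n,"before",poly(d0[n],g,b));print(n,"now",poly(d[n],g,b))
E
```

```text
top now [[347.1, 170.1], [384.9, 174.7], [344.3, 194.9], [382.3, 199.6]] before [[345.6, 172.2], [382.6, 176.8], [342.9, 196.5], [380.1, 201.2]]
side now [[295.9, 159.0], [321.5, 145.1], [314.8, 168.8], [340.3, 154.0]] before [[295.9, 168.8], [321.0, 154.6], [314.4, 178.7], [339.5, 163.7]]
[[348.5, 170.5], [384.7, 174.2], [345.2, 195.4]] [[297.6, 158.5], [315.1, 169.4]]
top before [[345.1, 174.6], [347.8, 172.2], [374.1, 174.9], [382.7, 179.2], [380.6, 198.7], [377.9, 200.7], [345.3, 197.4], [342.8, 193.7]]
top now [[346.2, 172.8], [349.2, 169.9], [373.9, 172.6], [384.2, 176.8], [383.4, 191.1], [346.4, 195.6], [344.1, 192.3]]
side before [[337.3, 163.6], [331.8, 170.2], [314.7, 179.4], [296.3, 169.8], [304.2, 163.1], [311.7, 158.9], [325.2, 157.2]]
side now [[333.7, 149.6], [327.9, 159.2], [313.2, 168.3], [300.6, 162.6], [298.4, 159.4], [316.8, 148.1], [326.6, 146.1]]
```

No slip and level: both views shifted as predicted. I'll raise it gently, then carry it over.

Emit:
apply_moves --pt "0 0 -0.08 0" --pt "0 0 -0.24 0" --pt "0 0 -0.46 0" --pt "0 0 -0.7 0" --pt "0 0 -0.94 0" --pt "0 0 -1.1 0" --pt "0 0 -1.18 0" --pt "0 0 -1.2 0"

```text
t: 12.02
tcp_pos: [0.5162, -0.2344, 0.1508]
eef_rot: [-0.662, 0.749, -0.0, -0.0]
force: [0.9, -0.1, -1.8]
width: 0.0178
```

```bash
python3 plan.py 517.6 262.4 150 -96.8
```

```text
t 12.03 tcp [ 516.2 -234.4  150.8] yaw -97.07 w 17.8 F [ 0.9 -0.1 -1.8] tilt 0.01
row [-19.727, 2.393, 0.03] -0.055
```

Emit:
apply_moves --pt "-0.12 0.015 0 0" --pt "-0.36 0.044 0 0" --pt "-0.72 0.087 0 0" --pt "-1.2 0.146 0 0" --pt "-1.8 0.218 0 0" --pt "-2.55 0.309 0 0" --pt "-3.4 0.412 0 0" --pt "-4.35 0.528 0 0"

```text
t: 13.02
tcp_pos: [0.5165, -0.1232, 0.1508]
eef_rot: [-0.662, 0.749, -0.0, 0.0]
force: [0.8, -0.9, -2.8]
width: 0.0182
```

Emit:
apply_moves --pt "-1 0.121 0 0" --pt "-2 0.243 0 0" --pt "-3 0.364 0 0" --pt "-4 0.485 0 0" --pt "-5 0.607 0 0" --pt "-6 0.728 0 0" --pt "-7 0.849 0 0" --pt "-8 0.97 0 0"

```text
t: 14.02
tcp_pos: [0.5166, 0.0785, 0.1508]
eef_rot: [-0.662, 0.749, -0.0, 0.0]
force: [-0.1, 0.4, -3.0]
width: 0.0178
```

Emit:
apply_moves --pt "-0.97 0.118 0 0" --pt "-1.9 0.23 0 0" --pt "-2.8 0.34 0 0" --pt "-3.6 0.437 0 0" --pt "-4.35 0.528 0 0" --pt "-5 0.607 0 0" --pt "-5.6 0.679 0 0" --pt "-6.1 0.74 0 0"

```text
t: 15.02
tcp_pos: [0.5175, 0.2311, 0.1506]
eef_rot: [-0.662, 0.749, -0.0, -0.0]
force: [-0.3, -0.1, -2.3]
width: 0.0181
```

Emit:
apply_moves --pt "-0.42 0.051 0 -0.01" --pt "-0.75 0.091 0 -0.03" --pt "-1 0.121 0 -0.04" --pt "-1.15 0.14 0 -0.05" --pt "-1.24 0.15 0 -0.06" --pt "-1.27 0.155 0 -0.06" --pt "-1.27 0.155 0 -0.06" --pt "-1.27 0.155 0 -0.06"

```text
t: 16.02
tcp_pos: [0.5176, 0.2621, 0.1507]
eef_rot: [-0.664, 0.748, -0.0, -0.0]
force: [-0.1, 0.4, -1.1]
width: 0.0177
```

```bash
python3 plan.py 517.6 262.4 90 -96.8; python3 - <<'E'
from bench import bot
import pickle
from h import *
d={n:bot.capture(n) for n in("top","side")};pickle.dump(d,open("c3.pkl","wb"))
A=[]
for n,b in(("top",(170,140,250,220)),("side",(160,190,260,290))):
    x0,y0,x1,y1=b;a=d[n]["image"][y0:y1,x0:x1];A.append(cv2.resize(a,(int((x1-x0)*390/(y1-y0)),390),interpolation=cv2.INTER_CUBIC))
cv2.imwrite("pics/over.png",np.hstack(A)[:,:,::-1])
z=bot.observe()["tcp_pos"][2]-.03
print(z,fit(d["top"],green,(175,145,250,215),z),fit(d["side"],green,(160,180,260,290),z))
E
```

```text
t 16.02 tcp [517.6 262.1 150.7] yaw -96.78 w 17.7 F [-0.1  0.4 -1.1] tilt 0.01
row [-0.012, 0.002, 2.429] 0.003
0.12070080365205332 (array([631. , 249.8]), array([632.7, 247.5]), array([ 78.5, 120.7]), -7.6) (array([636.1, 287.3]), array([639.5, 287.9]), array([78.6, 41.5]), -6.83)
```

View pics/over.png

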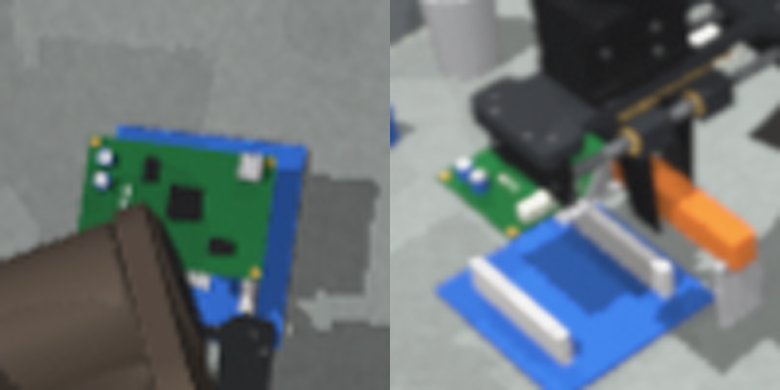

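The board sits over the rack at (631.0, 249.8) against the rack centre at (630.8, 249.9). I'll lower it.

Emit:
apply_moves --pt "-0.01 0 0.12 0" --pt "-0.01 0 0.4 0" --pt "-0.01 0 0.8 0" --pt "-0.01 0 1.25 0" --pt "-0.01 0 1.7 0" --pt "-0.01 0 2.1 0" --pt "-0.01 0 2.33 0" --pt "-0.01 0 2.43 0"

```text
t: 17.12
tcp_pos: [0.5176, 0.2625, 0.0896]
eef_rot: [-0.664, 0.748, 0.0, -0.0]
force: [-0.7, -0.5, -2.4]
width: 0.0178
```

Emit:
apply_moves --pt "0 0 0.1 0" --pt "0 0 0.25 0" --pt "0 0 0.42 0" --pt "0 0 0.58 0" --pt "0 0 0.7 0" --pt "0 0 0.78 0" --pt "0 0 0.8 0" --pt "0 0 0.8 0"

```text
t: 18.12
tcp_pos: [0.5176, 0.2625, 0.07]
eef_rot: [-0.664, 0.748, -0.0, 0.0]
force: [0.6, -0.9, -1.7]
width: 0.0179
```

```bash
python3 plan.py 517.6 262.4 64 -96.8; python3 - <<'E'
from bench import bot
import pickle
from h import *
d={n:bot.capture(n) for n in("top","side")};pickle.dump(d,open("c4.pkl","wb"))
z=bot.observe()["tcp_pos"][2]-.03
print(z,fit(d["top"],green,(175,145,250,215),z))
E
```

```text
t 18.12 tcp [517.6 262.5  70. ] yaw -96.77 w 17.9 F [ 0.6 -0.9 -1.7] tilt 0.01
row [0.003, 0.001, 0.239] 0.006
0.040045068106746906 (array([631.2, 250. ]), array([632.3, 248.4]), array([ 78.9, 121.5]), -7.84)
```

```bash
cat > edge.py <<'E'
from h import *
def front(c,x0,y0,x1,y1,z,frac=(.18,.72),K=8,axis=0):
    a=cv2.resize(c["image"][y0:y1,x0:x1],None,fx=K,fy=K,interpolation=cv2.INTER_CUBIC)
    h=cv2.cvtColor(a,cv2.COLOR_RGB2HSV).astype(int);m=green(h[...,0],h[...,1],h[...,2])
    cols=np.where(m.sum(0)>20)[0];l,r=cols[0],cols[-1]
    cs=np.arange(int(l+frac[0]*(r-l)),int(l+frac[1]*(r-l)));rows=m[:,cs].argmax(0)
    w=ray(c,np.c_[(cs+.5)/K-.5+x0,(rows+.5)/K-.5+y0],z)[:,:2]
    for _ in range(3):
        p=np.polyfit(w[:,1],w[:,0],1);e=w[:,0]-np.polyval(p,w[:,1]);w=w[abs(e)<max(.0006,1.5*e.std())]
    return -np.degrees(np.arctan(p[0])),len(w),len(cs)
E
python3 - <<'E'
import pickle
from edge import *
B=(335,155,390,220);C=(180,145,250,215)
for f,b,z in(("c0",B,.054),("c2",B,.0905),("c3",C,.1227),("c4",C,.042)):
    print(f,front(pickle.load(open(f+".pkl","rb"))["top"],*b,z))
E
```

```text
c0 (np.float64(-7.479540324475514), 125, 173)
c2 (np.float64(-7.320379159040587), 174, 174)
c3 (np.float64(-6.870992301903901), 164, 172)
c4 (np.float64(-7.839662599524228), 127, 165)
```

Emit:
apply_moves --pt "0.01 0 0.04 -0.03" --pt "0.02 0 0.1 -0.06" --pt "0.02 0 0.15 -0.06" --pt "0.02 0 0.19 -0.06" --pt "0.02 0 0.23 -0.06" --pt "0.02 0 0.27 -0.06" --pt "0.02 0 0.31 -0.06" --pt "0.02 0 0.36 -0.06"

```text
t: 19.23
tcp_pos: [0.5176, 0.262, 0.061]
eef_rot: [-0.666, 0.746, -0.0, 0.0]
force: [-0.8, -0.0, -0.9]
width: 0.0178
```

Emit:
apply_moves --pt "0 0 0.06 0" --pt "0 0 0.12 0" --pt "0 0 0.2 0" --pt "0 0 0.28 0" --pt "0 0 0.34 0" --pt "0 0 0.36 0" --pt "0 0 0.36 0"

```text
t: 20.1
tcp_pos: [0.5176, 0.2619, 0.0519]
eef_rot: [-0.666, 0.746, -0.0, -0.0]
force: [-0.1, 0.4, -2.0]
width: 0.0182
```

```bash
python3 plan.py 517.6 262.4 52 -96.5; python3 - <<'E'
from bench import bot
import pickle
from edge import *
d={n:bot.capture(n) for n in("top","side")};pickle.dump(d,open("c5.pkl","wb"))
z=.034
print(z,fit(d["top"],green,(175,145,250,215),z),front(d["top"],180,145,250,215,.034))
A=[]
for n,b in(("top",(170,140,250,220)),("side",(160,210,260,310))):
    x0,y0,x1,y1=b;a=d[n]["image"][y0:y1,x0:x1];A.append(cv2.resize(a,(int((x1-x0)*390/(y1-y0)),390),interpolation=cv2.INTER_CUBIC))
cv2.imwrite("pics/down.png",np.hstack(A)[:,:,::-1])
E
```

```text
t 20.1 tcp [517.6 261.9  51.9] yaw -96.48 w 18.2 F [-0.1  0.4 -2. ] tilt 0.01
row [-0.018, 0.0, -0.002] 0.005
0.034 (array([631. , 250.3]), array([631.8, 249.1]), array([ 79.3, 120.8]), -7.31) (np.float64(-6.834110950088521), 126, 163)
```

View pics/down.png

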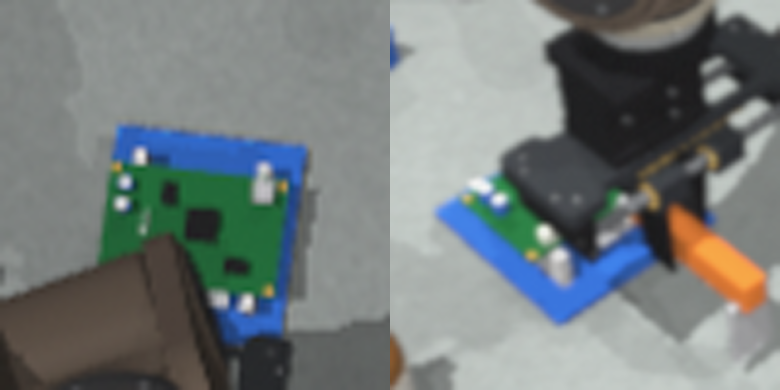

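The board rests on both rails: the top panel shows rail ends at its front and rear edges, centred. I'll draw the lifter out.

Emit:
apply_moves --pt "0 0.1 0 0" --pt "0 0.3 0 0" --pt "0 0.6 0 0" --pt "0 0.95 0 0" --pt "0 1.35 0 0" --pt "0 1.8 0 0" --pt "0 2.25 0 0" --pt "0 2.7 0 0"

```text
t: 21.2
tcp_pos: [0.4497, 0.2697, 0.052]
eef_rot: [-0.666, 0.746, -0.0, -0.0]
force: [-0.2, -0.3, -1.9]
width: 0.018
```

Emit:
apply_moves --pt "0 0.45 0 0" --pt "0 0.9 0 0" --pt "0 1.35 0 0" --pt "0 1.8 0 0" --pt "0 2.2 0 0" --pt "0 2.5 0 0" --pt "0 2.5 0 0"

```text
t: 22.08
tcp_pos: [0.388, 0.2768, 0.052]
eef_rot: [-0.666, 0.746, -0.0, -0.0]
force: [-0.1, -0.4, -2.1]
width: 0.0177
```

```bash
python3 plan.py 486.1 -18 110 -83.42; python3 - <<'E'
from bench import bot
import pickle
from edge import *
d={n:bot.capture(n) for n in("top","side")};pickle.dump(d,open("c6.pkl","wb"))
print(fit(d["top"],green,(175,145,250,215),.034),front(d["top"],180,145,250,215,.034),fit(d["side"],green,(160,220,250,300),.034))
E
```

```text
t 22.07 tcp [388.  276.8  52. ] yaw -96.44 w 17.7 F [-0.1 -0.4 -2.1] tilt 0.01
row [11.275, -5.223, -2.319] -2.605
(array([631.3, 250.3]), array([630.8, 250.4]), array([ 79.1, 120.5]), -7.0) (np.float64(-6.874990303721784), 124, 164) (array([629.6, 249.8]), array([629.2, 250.4]), array([ 81.4, 118.4]), -6.62)
```

The board is at (631.1, 250.3) with yaw −6.9°, against the rack at (630.8, 249.9) and −6.75°. Now I return the lifter.

Emit:
apply_moves --pt "0 0 -0.4 0" --pt "0 0 -1.2 0" --pt "0 0 -2 0" --pt "0.8 -0.3 -2.32 -0.2" --pt "2.2 -1 -2.32 -0.6" --pt "3.8 -1.8 -2.32 -1" --pt "5.5 -2.6 -2.32 -1.4" --pt "7.2 -3.4 -2.32 -1.8"

```text
t: 23.18
tcp_pos: [0.4532, 0.0866, 0.1107]
eef_rot: [0.723, -0.691, 0.0, -0.0]
force: [1.3, 0.2, -1.8]
width: 0.0179
```

```bash
python3 plan.py 486.1 -18 110 -83.42
```

```text
t 23.18 tcp [453.2  86.6 110.7] yaw -87.42 w 17.9 F [ 1.3  0.2 -1.8] tilt 0.06
row [4.241, -1.125, 0.028] -0.799
```

Emit:
apply_moves --pt "1.3 -0.35 0 -0.3" --pt "2.5 -0.7 0 -0.6" --pt "3.4 -0.95 0 -0.75" --pt "3.8 -1.0 0 -0.8" --pt "3.8 -1.0 0 -0.8" --pt "3.8 -1.0 0 -0.8" --pt "3.8 -1.0 0 -0.8"

```text
t: 24.05
tcp_pos: [0.4816, -0.0049, 0.11]
eef_rot: [0.747, -0.665, 0.0, 0.0]
force: [1.2, 0.4, -0.3]
width: 0.0183
```

```bash
python3 plan.py 486.1 -18 42 -83.42
```

```text
t 24.05 tcp [481.6  -4.9 110. ] yaw -83.42 w 18.3 F [ 1.2  0.4 -0.3] tilt 0.0
row [0.54, -0.121, 2.722] -0.0
```

Emit:
apply_moves --pt "0.2 -0.05 0 0" --pt "0.5 -0.1 0.4 0" --pt "0.54 -0.12 1.1 0" --pt "0.54 -0.12 1.8 0" --pt "0.54 -0.12 2.4 0" --pt "0.54 -0.12 2.68 0" --pt "0.54 -0.12 2.72 0" --pt "0.54 -0.12 2.72 0"

```text
t: 25.05
tcp_pos: [0.4864, -0.0187, 0.0422]
eef_rot: [0.746, -0.666, 0.0, -0.0]
force: [0.3, 0.1, -0.9]
width: 0.0181
```

Emit:
apply_moves --pt "0 0 0.04 0" --pt "0 0 0.08 0" --pt "0 0 0.11 0" --pt "0 0 0.14 0" --pt "0 0 0.16 0" --pt "0 0 0.16 0"

```text
t: 25.8
tcp_pos: [0.4862, -0.0187, 0.0379]
eef_rot: [0.746, -0.666, -0.0, 0.0]
force: [0.2, -0.1, -1.1]
width: 0.0181
```

```bash
python3 plan.py 486.1 -18 38 -83.42;
```

```text
t 25.8 tcp [486.2 -18.7  37.9] yaw -83.47 w 18.1 F [ 0.2 -0.1 -1.1] tilt 0.01
row [-0.027, 0.001, -0.004] -0.01
```

Emit:
apply_moves --pt "0 0 0.01 0" --pt "0 0 0.01 0" --pt "0 0 0.01 0" --pt "0 0 0.01 0" --pt "0 0 0.01 0" --pt "0 0 0.01 0" --pt "0 0 0.01 0" --pt "0 0 0.01 0" --hand 100

```text
t: 26.8
tcp_pos: [0.4862, -0.0187, 0.0377]
eef_rot: [0.746, -0.666, 0.0, 0.0]
force: [0.2, 0.3, 0.3]
width: 0.0916
```

Emit:
apply_moves --pt "0 0 -0.3 0" --pt "0 0 -1 0" --pt "0 0 -2 0" --pt "0 0 -3.5 0" --pt "0 0 -5 0" --pt "0 0 -6 0" --pt "0 0 -6 0"

```text
t: 27.68
tcp_pos: [0.4868, -0.0187, 0.1896]
eef_rot: [0.746, -0.666, 0.002, -0.001]
force: [0.1, -0.2, -0.6]
width: 0.0948
```

```bash
python3 plan.py 400 -400 200 -83.42;
```

```text
t 27.68 tcp [486.8 -18.7 189.6] yaw -83.47 w 94.8 F [ 0.1 -0.2 -0.6] tilt 0.22
row [14.757, 5.183, -0.418] -0.01
```

Move the arm aside to see everything.

Emit:
apply_moves --pt "2 0.7 0 0" --pt "4 1.4 0 0" --pt "6 2.1 0 0" --pt "8 2.8 -0.4 0" --pt "10 3.5 -0.4 0" --pt "12 4.2 -0.4 0" --pt "13.5 5 -0.4 0" --pt "14 5 -0.4 0"

```text
t: 28.68
tcp_pos: [0.4005, -0.3822, 0.1965]
eef_rot: [0.745, -0.667, -0.001, -0.0]
force: [-0.2, -0.4, 0.2]
width: 0.0949
```

```bash
python3 - <<'E'
from bench import bot
import pickle
from edge import *
d={n:bot.capture(n) for n in("top","side")};pickle.dump(d,open("c7.pkl","wb"))
c=d["top"];s=d["side"];c0=pickle.load(open("c0.pkl","rb"))
print("board",fit(c,green,(175,145,250,215),.034),fit(s,green,(160,220,250,300),.034))
print("rack",fit(c,blue,(180,160,240,216),.006))
for k in(c0["top"],c):
    print("orange",fit(k,orange,(275,190,310,265),.067),"blade",fit(k,lambda H,S,V:V>100,(272,184,306,216),.006))
    
for k in(c0["side"],s):print("side orange",fit(k,orange,(295,205,345,235),.067))
cv2.imwrite("pics/end.png",cv2.resize(np.hstack([c["image"][90:290,130:450],s["image"][130:330,140:400]]),None,fx=1.37,fy=1.37,interpolation=cv2.INTER_CUBIC)[:,:,::-1])
E
```

```text
board (array([630.9, 250.2]), array([630.7, 250.2]), array([ 79. , 120.5]), -7.08) (array([630. , 249.7]), array([629.3, 250.3]), array([ 81.2, 118.1]), -6.68)
rack (array([630.6, 249.5]), array([630.6, 249.4]), array([140.5, 131.1]), -6.73)
orange (array([466.2, -21.1]), array([466.4, -21.1]), array([111.2,  20.6]), 6.57) blade (array([588.3,  -7.6]), array([589.7,  -7.3]), array([88.3, 58. ]), 6.37)
orange (array([465.9, -19.8]), array([466.5, -19.7]), array([111.2,  20.8]), 6.34) blade (array([586.1,  -6.6]), array([588.1,  -6.5]), array([93.4, 58.5]), 6.41)
side orange (array([461.6, -12. ]), array([461.8, -12.2]), array([117.5,  40.7]), 6.6)
side orange (array([461.2, -10.6]), array([461.6, -10.8]), array([117.9,  40.7]), 6.58)
```

View pics/end.png

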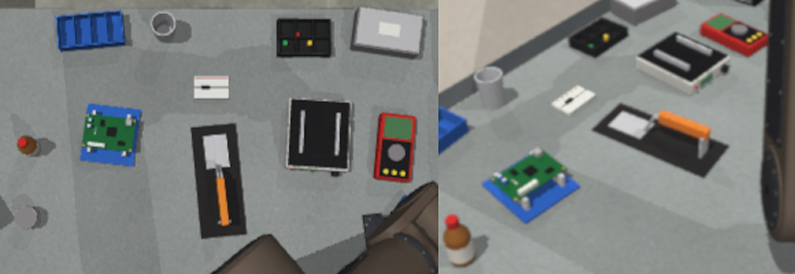

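The board is on the rack at (110,135), the lifter is flat on its mat, and nothing else has moved. I'll let the arm settle and hand in.

Emit:
apply_moves --pt "0 0 0 0" --pt "0 0 0 0" --pt "0 0 0 0" --pt "0 0 0 0"

```text
t: 29.28
tcp_pos: [0.402, -0.3803, 0.1979]
eef_rot: [0.746, -0.665, 0.0, 0.0]
force: [0.4, -0.2, -0.0]
width: 0.095
```

```bash
python3 -c "
from bench import bot
print(bot.finish_job())"
```

```text
the job is handed in; nothing more can be done
None
```

The board is on the cooling rack, the lifter is back on its mat, and the job was handed in at about 29 s of the 72 s allowed. No verdict was reported.

- **Board:** I slid the blade under it, lifted it level without slip, and lowered it onto the two rack rails. The last top view puts its centre at (630.9, 250.2) mm with yaw −7.1°. The rack centre is at about (630.8, 249.9) mm with yaw −6.75°, so the board is within about 1 mm and 0.4°. The side view agrees: (630.0, 249.7) mm and −6.7°.
- **Lifter:** it lies flat on the mat pointing away from the robot. It is about 1–2 mm and 0.2° from where it started. I judged that it rests level from the views and the TCP height at release, which matched the height when gripped.
- **Everything else:** nothing else looks moved in the final picture, and the arm ended clear with the gripper open. Wrist force readings stayed within about 3 N.

**Disagreements:** single board-yaw readings scattered by about ±0.5°, mostly while the arm hid part of the board. Because of that I turned the board by 0.3° just before setting it down.

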